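# Shake the red glaze jar on the sprung bench shaker

### The arm

A 6-joint arm with a two-finger parallel gripper is mounted at the origin on the work surface. World frame = base frame: x ahead of the robot, y to its left, z up, the work surface at z = 0. Lengths are in m, angles in rad, forces in N, time in s.
With the tool pointing down it reaches from about 0.3 to 0.75 m from the base axis. Payload 8.5 kg.
Tool frame: the origin (TCP) lies midway between the tips of the shut fingers; the grasp point (between the pads) lies 19 mm behind it; z points along the fingers, y is the direction in which the jaws open and shut (so a half turn about z gives the same grasp; the last joint's range is limited). The gripper opens to 85 mm and grips with 20 to 120 N. Pads are 22 mm wide; open, the fingers measure 114 mm over their backs; the gripper's body (76 mm by 85 mm) begins 54 mm behind the grasp point. The pads swing forward as they close: fully open they stand 13 mm farther back than shut.
Start: joints at [-1.442, 0.381, 1.297, -0, 1.464, -0.215], TCP at [0.185, -0.518, 0.199] pointing down, gripper open.
Joint ranges: [-3.11, 3.11], [-0.89, 2.33], [0.22, 2.48], [-1.42, 4.56], [0.17, 2.85], [-2.88, 2.88]. Speed limits (rad/s): [2.39, 2.39, 3.14, 3.14, 3.14, 3.14].

### API

Orientations are given as a rotation vector (axis times angle).
In Python, from workcell import bot, cams, readout gives the robot as it stands. Calls block until the motion is done:
- bot.goto(position, orientation): joint-space move of the TCP to a pose.
- bot.move_l(position, rotation=None, rate=0.15): straight line of the TCP; rotation=None keeps the orientation; rate is the mean speed in m/s.
- bot.set_joints(angles): joint-space move.
- bot.set_gripper(opening): opening from 0.0 (shut) to 1.0 (fully open); the grip force is fixed at half the most; returns when the fingers have stopped.
- bot.dwell(seconds).
- bot.inverse_kinematics(position, orientation): joint angles nearest the present ones, or None.
- cams.grab_frame(name): name is "scene" or "side" or "wrist"; returns a dict with "frame" (384x512x3 uint8, red, green, blue), "fx", "fy", "cx", "cy" (pixels), "R" (3x3) and "t" (3): a world point X has camera coordinates R X + t. Camera axes: x right, y down, z forward; pixel columns grow to the right and rows downward; lengths in m; the calibration is good to about 2 mm. A picture is of the moment at which its call begins. There is no depth.
A pose or a line that the arm cannot do raises bot.PlanningError and nothing moves.
- bot.close_job(): hands the job in, once; it reports no verdict.
Readings, each from a call of its own:
- readout.current_t(): time.
- readout.current_joint_pos(): joint angles.
- readout.current_qvel(): joint speeds.
- readout.current_joint_torque(): joint torques, N m.
- readout.current_tool_pos(): TCP position.
- readout.current_tool_rot(): TCP orientation.
- readout.current_ft_force(): force on the tool from outside, world axes, zero at the start.
- readout.current_ft_torque(): the same for the moment, N m.
- readout.current_finger_gap(): opening from 0.0 (shut) to 1.0 (fully open).
Only numpy, scipy, OpenCV 4.12 (cv2) and the standard library are available. Lean on these libraries where they do the work, as an engineer would, in place of code of your own. Each camera call takes 0.05 s, during which the arm holds its last target.

### The job

Pick up the glaze jar with the red lid, hold it upright on the middle of the shaker's round rubber pad and press the pad all the way down for a good second to mix the glaze. Then set the jar back upright on the bench, without dropping it, and let go. Leave the blue and green jars where they stand.

Things in the scene. Friction and masses are not known exactly. Their poses are not given: they have to be found in the camera images.
- jar_red_centre (a point): The jar to shake: closed upright cylinder, 50 mm across, 80 mm high, white with a red lid and red band, about 0.2 kg, standing loose on the robot's left. This point is its centre, 40 mm above its underside; z is its axis (up). Grip it anywhere on its side. Jars stand at least 100 mm apart, centre to centre; the bench around (x 0.50, y 0.05) is always clear.
- pad_top (a point): Centre of the top face of the shaker's flat black rubber pad, 76 mm across; moves with it, z up. Below it a fixed grey casing, 150 x 130 mm, 66 mm high, on the robot's right. At rest the pad top is 100 mm above the bench; it sinks 12 mm straight down to a hard stop at 88 mm. The spring starts to yield at 5 N and is fully down at about 11 N, jar weight included; let go, it rises again.
- jar_blue_centre (a point): Bystander: the same jar with a blue lid and band. Centre of the jar, 40 mm above its underside.
- jar_green_centre (a point): Bystander: the same jar with a green lid and band. Centre of the jar, 40 mm above its underside.
Not all that is in view belongs to the job. Of the things that look like the part that bears jar_red_centre, the middle-sized one is meant.

How it is judged:
On the way:
1. the red jar stands upright on the middle of the pad and holds it fully down for 0.8 s (height (world z) of pad_top below 0.0905 m and horizontal distance between jar_red_centre and pad_top below 0.017 m and z of jar_red_centre in the frame of pad_top between 0.034 and 0.046 m and angle between jar_red_centre's own z axis and vertical below 0.2 rad), for 0.8 s.
At the end, for the whole second after the job is handed in: The red jar stands upright (within 7 degrees) and released on the bench, its centre about 40 mm up (34 to 52 mm), the pad has sprung back up, and the blue and green jars are within 30 mm of where they started (height (world z) of jar_red_centre between 0.034 and 0.052 m and angle between jar_red_centre's own z axis and vertical below 0.12 rad and height (world z) of pad_top above 0.097 m and distance of each of jar_blue_centre, jar_green_centre from where it was at the start of the episode below 0.03 m); the robot touches nothing.
It fails at once if the blue or green jar is shifted by more than 30 mm or knocked over (distance of any of jar_blue_centre, jar_green_centre from where it was at the start of the episode above 0.03 m or angle between any of jar_blue_centre, jar_green_centre's own z axis and vertical above 0.5 rad).
It fails at once if the red jar is dropped: let go more than 20 mm above the bench, away from the pad (height (world z) of jar_red_centre above 0.06 m and horizontal distance between jar_red_centre and pad_top above 0.05 m and contact force between the fingers and jar_red below 0.1 N).
It fails at once if the red jar is tipped over (angle between jar_red_centre's own z axis and vertical above 1 rad).
It also fails if it takes over 46 s, if anything falls off the work surface, if the arm or the gripper's body presses on something with over 40 N, if the wrist force passes 120 N, or if a joint passes its speed limit or range.

## Working session

There is one attempt and no reset: what is moved stays moved. The work goes in short steps, each a Python script; the robot and the scene stay as the last script left them, time stands still between calls to the robot, and variables do not carry over. Pictures are saved under pics/ and viewed, and the job is handed in when it is done.

```bash
ls; mkdir -p pics; python3 - <<'E'
from workcell import bot,cams,readout
import cv2,numpy as np,pickle
d={}
for n in ["scene","side","wrist"]:
    f=cams.grab_frame(n); d[n]=f
    cv2.imwrite(f"pics/{n}0.png",f["frame"][:,:,::-1])
    R=np.array(f["R"]);t=np.array(f["t"])
    print(n,f["fx"],f["cx"],f["cy"],(-R.T@t).round(3),R[2].round(3))
pickle.dump(d,open("f0.pkl","wb"))
print(readout.current_t(),readout.current_tool_rot(),readout.current_tool_pos(),readout.current_ft_force())
E
```

```text
pics
scene 453.68191175360784 246.88101937005527 184.38987637848354 [1.266 0.537 0.852] [-0.617 -0.43  -0.659]
side 384.61759383035917 252.35928599505698 190.0642707804024 [0.299 0.504 0.683] [ 0.329 -0.576 -0.748]
wrist 265.3722350624191 261.9394192239179 190.97266010027622 [ 0.261 -0.491  0.374] [-0.293 -0.103 -0.95 ]
0.15 [-3.09425610e+00 -5.37135928e-01 -6.09913860e-05] [ 0.1853274  -0.51756004  0.19877521] [ 0.07161705  0.37658794 -0.05814978]
```

View pics/scene0.png

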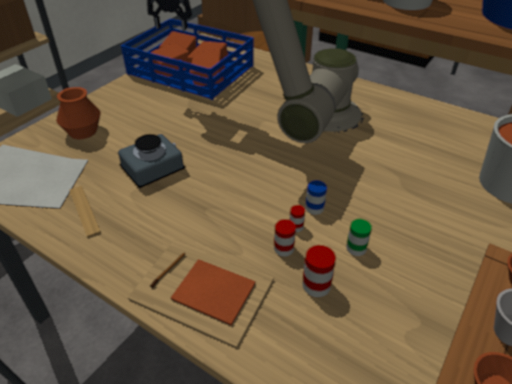

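View pics/side0.png

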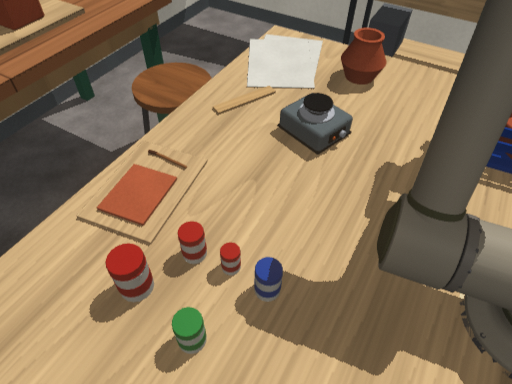

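View pics/wrist0.png

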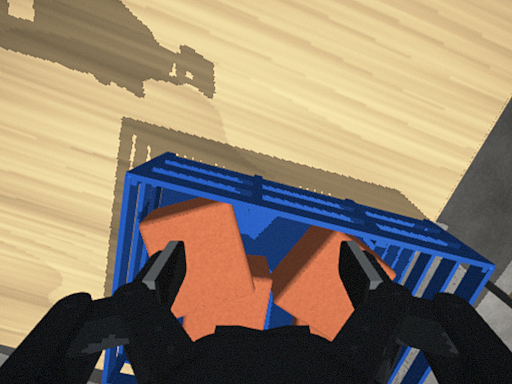

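The red-lidded jars come in three sizes, and the middle one is at scene (285,237) and side (192,243). Blue is at scene (316,197), green at (359,237), and the shaker pad at (149,147). I'll zoom in for measurement.

```bash
python3 - <<'E'
import pickle,cv2,numpy as np
d=pickle.load(open("f0.pkl","rb"))
a=d["scene"]["frame"][170:310,250:390,::-1];b=d["side"]["frame"][210:360,90:300,::-1]
c=d["scene"]["frame"][120:195,105:200,::-1];e=d["side"]["frame"][80:160,265:365,::-1]
r=lambda i,w,h:cv2.resize(i,(w,h),interpolation=cv2.INTER_CUBIC)
cv2.imwrite("pics/z.png",np.vstack([np.hstack([r(a,320,320),r(b,448,320)]),np.hstack([r(c,348,275),r(e,420,275)])]))
E
```

```text
(no output)
```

View pics/z.png

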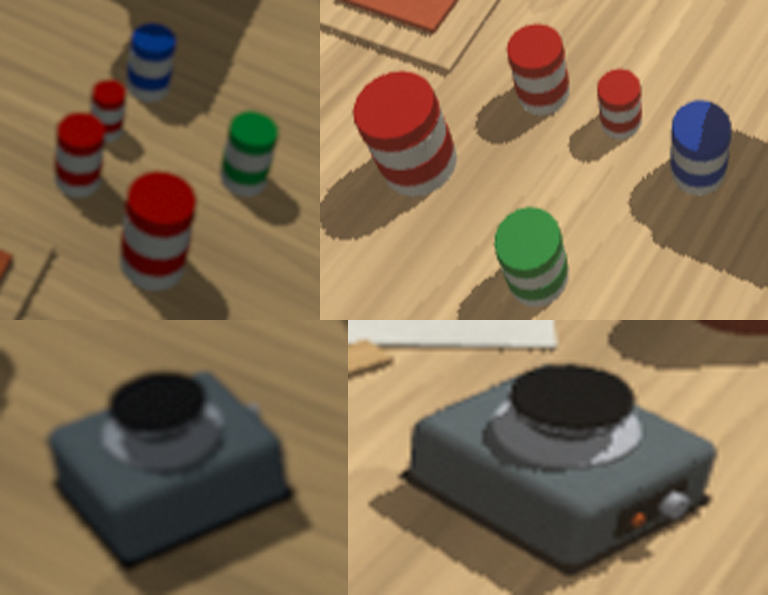

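```bash
cat > h.py <<'E'
import cv2,numpy as np
from scipy.optimize import least_squares
th=np.linspace(0,2*np.pi,180)
def proj(f,P):
    c=P@np.array(f["R"]).T+np.array(f["t"])
    return np.c_[f["fx"]*c[:,0]/c[:,2]+f["cx"],f["fy"]*c[:,1]/c[:,2]+f["cy"]]
def ray(f,u,v,z):
    R=np.array(f["R"]);t=np.array(f["t"]);o=-R.T@t
    d=R.T@np.array([(u-f["cx"])/f["fx"],(v-f["cy"])/f["fy"],1]);return o+d*(z-o[2])/d[2]
def cmask(f,col):
    r,g,b=[f["frame"][...,i].astype(int) for i in range(3)]
    if col=='red': return (r>90)&(r>2.2*g)&(r>2.2*b)
    if col=='blue': return (b>60)&(b>1.7*r)&(b>1.3*g)
    if col=='green': return (g>60)&(g>1.5*r)&(g>1.4*b)
    if col=='black': return (r<45)&(g<45)&(b<45)
def comp(m,seed):
    m=cv2.morphologyEx(m.astype(np.uint8),cv2.MORPH_CLOSE,np.ones((3,3)))
    n,l,s,c=cv2.connectedComponentsWithStats(m)
    ds=[np.hypot(*(c[i]-seed))+(1e3 if s[i,4]<30 else 0) for i in range(1,n)]
    i=1+int(np.argmin(ds));return s[i],c[i]
def box(f,x,y,z0,z1,r):
    P=np.vstack([np.c_[x+r*np.cos(th),y+r*np.sin(th),0*th+z] for z in (z0,z1)])
    q=proj(f,P);return np.r_[q.min(0),q.max(0)]
def fit(obs,z0,z1,r,x0,use=(0,1,2)):
    def res(p): 
        return np.concatenate([(box(f,p[0],p[1],z0,z1,r)-o)[list(use)] for f,o in obs])
    s=least_squares(res,x0);return s.x,s.fun
E
python3 - <<'E'
import pickle;from h import *
d=pickle.load(open("f0.pkl","rb"));S,D=d["scene"],d["side"]
seeds={'red':((285,230),(192,236)),'blue':((316,190),(268,272)),'green':((359,230),(188,324))}
for c,(a,b) in seeds.items():
    obs=[]
    for f,s in((S,a),(D,b)):
        st,ce=comp(cmask(f,c),s);o=np.r_[st[0],st[1],st[0]+st[2],st[1]+st[3]]-0.5
        print(c,st,ce.round(1));obs.append((f,o.astype(float)))
    x0=ray(S,*a,0.07)[:2]
    print(fit(obs,.055,.08,.025,x0)[0].round(4),fit(obs,.055,.08,.025,x0)[1].round(1),fit(obs[:1],.055,.08,.025,x0)[0].round(4),fit(obs[1:],.055,.08,.025,x0)[0].round(4))
obs=[]
for f,s in((S,(149,142)),(D,(318,101))):
    st,ce=comp(cmask(f,'black'),s);print(st,ce.round(1),ray(f,*ce,.1).round(4))
    obs.append((f,np.r_[st[0],st[1],st[0]+st[2],st[1]+st[3]]-0.5))
for use in((0,1,2),(0,2)):
    print(*[q.round(4) for q in fit(obs,.098,.1,.038,ray(S,149,142,.1)[:2],use)])
E
```

```text
red [275 220  21  15 244] [285.2 226.6]
red [178 222  26  24 509] [190.6 233.5]
[0.6147 0.1913] [-0.  -1.   0.7 -1.  -0.8  0.5] [0.6178 0.1922] [0.6131 0.1925]
blue [308 181  19  16 241] [316.5 188.4]
blue [255 258  26  27 416] [266.1 271.4]
[0.4472 0.1877] [-0.3 -0.7  1.1 -1.3 -0.6  1. ] [0.4499 0.188 ] [0.4464 0.1886]
green [351 219  20  19 274] [360.7 227.1]
green [172 308  31  32 788] [187.1 323.3]
[0.5137 0.3375] [-1.2 -0.7  2.1 -1.  -0.7  0.8] [0.5161 0.3374] [0.5128 0.3384]
[135 135  26  18 344] [148.  142.9] [ 0.5699 -0.2867  0.1   ]
[304  94  28  20 422] [317.5 102.6] [ 0.5629 -0.2864  0.1   ]
[ 0.5656 -0.2915] [-0.3318 -0.5751  0.9276 -1.1967 -0.9149  0.8047]
[ 0.5656 -0.2928] [-0.655   0.5951 -0.9732  1.007 ]
```

```bash
python3 - <<'E'
import pickle;from h import *
d=pickle.load(open("f0.pkl","rb"));S,D=d["scene"],d["side"]
for nm,a,b,h,r in(("small",(297,212),(231,250),.055,.017),("large",(320,257),(128,262),.11,.034)):
    sa,ca=comp(cmask(S,'red'),a);sb,cb=comp(cmask(D,'red'),b);print(nm,sa,ca,sb,cb)
    obs=[(S,np.r_[sa[0],sa[1],sa[0]+sa[2],sa[1]+sa[3]]-.5),(D,np.r_[sb[0],sb[1],sb[0]+sb[2],sb[1]+sb[3]]-.5)]
    def res(p): return np.concatenate([(box(f,p[0],p[1],.65*p[2],p[2],p[3])-o)[:3] for f,o in obs])
    s=least_squares(res,[*ray(S,*ca,h)[:2],h,r]);print(s.x.round(3),s.fun.round(1))
E
```

```text
small [291 205  14  11 121] [297.54545455 209.82644628] [220 243  20  19 304] [229.66447368 251.84868421]
[0.533 0.179 0.061 0.018] [-0.4  0.1  0.6  0.4 -0.1 -0.4]
large [306 245  29  23 527] [320.24857685 256.35294118] [ 106  244   40   37 1105] [125.19819005 261.32941176]
[0.667 0.308 0.105 0.03 ] [-0.2  0.2  0.4  0.4 -0.2 -0.2]
```

```bash
cat >> h.py <<'E'
from scipy.spatial.transform import Rotation as Ro
def rv(deg):
    """tool down, y axis (jaw) at yaw deg"""
    a=np.radians(deg);y=np.array([np.cos(a),np.sin(a),0]);z=np.array([0,0,-1.]);x=np.cross(y,z)
    return Ro.from_matrix(np.c_[x,y,z]).as_rotvec()
E
python3 - <<'E'
from workcell import bot,cams,readout
from h import *
R=Ro.from_rotvec(readout.current_tool_rot()).as_matrix();print(R.round(2))
for a in(-53,127):
  for p in([.6147,.1913,.24],[.6147,.1913,.03],[.565,-.289,.2],[.5,.05,.03]):
    q=bot.inverse_kinematics(p,rv(a));print(a,p,None if q is None else np.round(q,2))
E
```

```text
[[ 0.94  0.34 -0.  ]
 [ 0.34 -0.94  0.  ]
 [ 0.   -0.   -1.  ]]
-53 [0.6147, 0.1913, 0.24] [ 0.12  0.53  0.93 -0.    1.68  1.04]
-53 [0.6147, 0.1913, 0.03] [ 0.12  0.69  1.25 -0.    1.2   1.04]
-53 [0.565, -0.289, 0.2] [-0.66  0.53  1.04 -0.    1.57  0.27]
-53 [0.5, 0.05, 0.03] [-0.14  0.5   1.67 -0.    0.97  0.79]
127 [0.6147, 0.1913, 0.24] [ 0.12  0.53  0.93 -0.    1.68 -2.1 ]
127 [0.6147, 0.1913, 0.03] [ 0.12  0.69  1.25 -0.    1.2  -2.1 ]
127 [0.565, -0.289, 0.2] [-0.66  0.53  1.04 -0.    1.57 -2.88]
127 [0.5, 0.05, 0.03] [-0.14  0.5   1.67 -0.    0.97 -2.35]
```

```bash
python3 - <<'E'
from workcell import bot,cams,readout
from h import *
import pickle
t=readout.current_tool_pos()
bot.move_l([t[0],t[1],.30],rate=.2)
d={}
bot.goto([.50,-.27,.30],rv(-53)); d['w1']=cams.grab_frame("wrist");print(readout.current_t())
bot.goto([.6147,.1913,.24],rv(-53)); d['w2']=cams.grab_frame("wrist")
d['sc']=cams.grab_frame("scene")
for k in d: cv2.imwrite(f"pics/{k}.png",d[k]["frame"][...,::-1])
pickle.dump(d,open("f1.pkl","wb"));print(readout.current_t(),readout.current_tool_pos())
E
```

```text
2.3333
4.1833 [0.61501628 0.19019468 0.24018333]
```

View pics/w1.png

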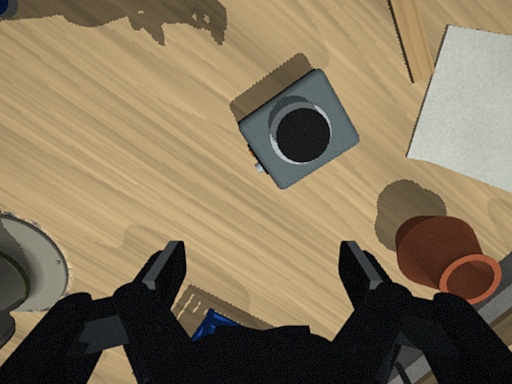

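View pics/w2.png

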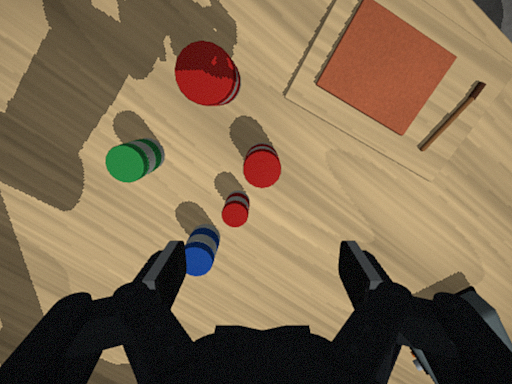

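The wrist views show the pad centre near (303,135) in w1. In w2 the red middle lid is near (262,168), close to the jaw midline at column 262. I'll use both to refine the positions.

```bash
python3 - <<'E'
import pickle;from h import *
d=pickle.load(open("f1.pkl","rb"))
f=d['w1'];st,ce=comp(cmask(f,'black'),(303,135));print(st,ce,ray(f,*ce,.1).round(4))
f=d['w2']
img=f["frame"].astype(int);m=(img[...,0]>120)&(img[...,1]<80)
n,l,s,c=cv2.connectedComponentsWithStats(cv2.morphologyEx(m.astype(np.uint8),cv2.MORPH_OPEN,np.ones((5,5))))
for i in range(1,n):
    if s[i,4]>60: print(s[i],c[i],ray(f,*c[i],.08).round(4))
E
```

```text
[ 277  108   53   54 2240] [302.72008929 134.74330357] [ 0.5649 -0.292   0.1   ]
[ 175   70   57   35 1438] [202.39012517  86.13421419] [0.653  0.3067 0.08  ]
[ 244  152   37   35 1058] [261.80907372 169.06521739] [0.6149 0.1908 0.08  ]
[222 204  25  23 469] [234.18976546 214.86353945] [0.5409 0.1825 0.08  ]
```

```bash
python3 - <<'E'
from workcell import bot,cams,readout
from h import *
bot.move_l([.6149,.1911,.10],rate=.2)
bot.move_l([.6149,.1911,.026],rate=.12)
print(readout.current_ft_force())
bot.set_gripper(0.0)
print(readout.current_finger_gap(),readout.current_tool_pos(),readout.current_ft_force())
bot.move_l([.6149,.1911,.07],rate=.1)
print(readout.current_ft_force(),readout.current_finger_gap(),readout.current_t())
for n in("scene","side","wrist"): cv2.imwrite(f"pics/{n}2.png",cams.grab_frame(n)["frame"][...,::-1])
E
```

```text
[0.40445808 0.518646   0.36537482]
0.5581341370581367 [0.61539406 0.19113097 0.02705966] [-0.57166946 -0.58887823  5.2483012 ]
[-0.91725654 -0.58049945 -2.38066201] 0.559432623530549 6.825
```

View pics/scene2.png

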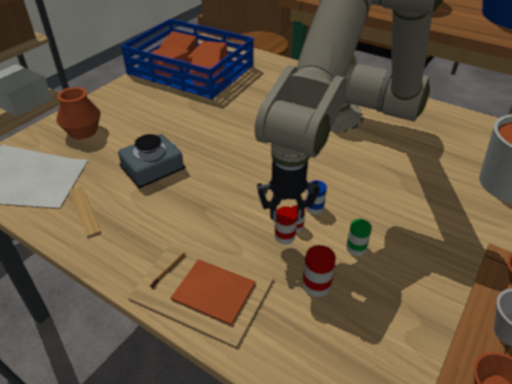

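View pics/side2.png

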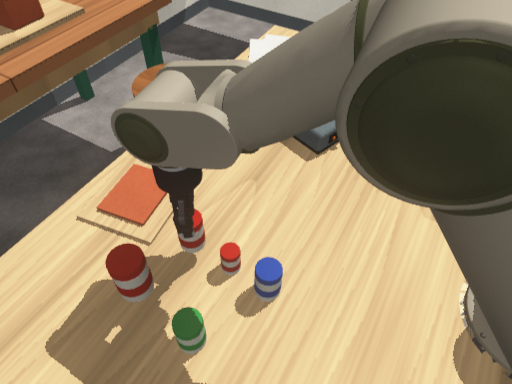

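The jar is held: the force change is about −2.7 N and the gap is 0.56. The scene view shows it upright in the jaws at (286,225), with the neighbours unmoved. I'll carry it over the shaker.

```bash
python3 - <<'E'
from workcell import bot,cams,readout
from h import *
bot.move_l([.6149,.1911,.22],rate=.15)
bot.goto([.565,-.291,.20],rv(-53))
bot.move_l([.565,-.291,.145],rate=.1)
print(readout.current_ft_force(),readout.current_finger_gap(),readout.current_t(),readout.current_tool_pos())
o=[]
for n,(x,y) in(("scene",(95,60)),("side",(260,30))):
    f=cams.grab_frame(n)["frame"][y:y+140,x:x+120,::-1];o.append(cv2.resize(f,(400,466),interpolation=cv2.INTER_CUBIC))
cv2.imwrite("pics/p3.png",np.hstack(o))
E
```

```text
[ 1.4453866  -0.58216686 -2.23849618] 0.5621012203948929 10.5917 [ 0.56537468 -0.2910733   0.14565288]
```

View pics/p3.png

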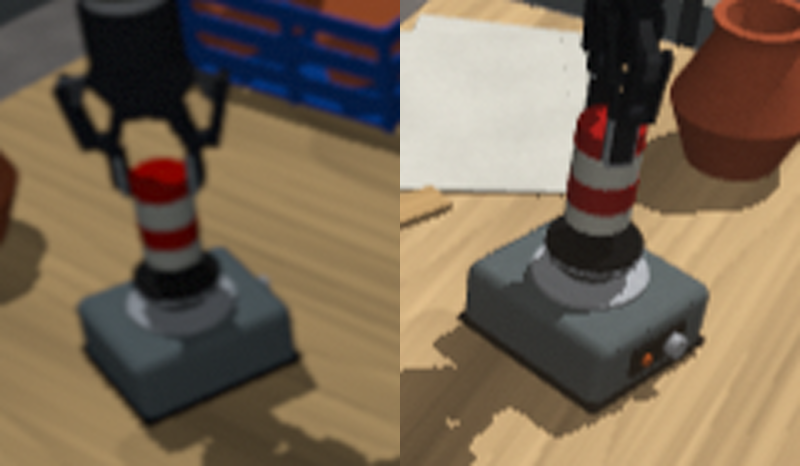

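The fingertips look higher on the jar than I planned, so I'll measure the jar's height and tilt in this grip before pressing.

```bash
python3 - <<'E'
from workcell import bot,cams,readout
from h import *
import pickle
d=pickle.load(open("f0.pkl","rb"))
fs={n:cams.grab_frame(n) for n in("scene","side","wrist")};pickle.dump(fs,open("f3.pkl","wb"))
def edges(f,x,y,z0,off):
    # profile along the visible near-side axis line; rows of z
    o=-np.array(f["R"]).T@np.array(f["t"]);v=np.array([o[0]-x,o[1]-y]);v/=np.linalg.norm(v)
    a=np.arctan2(v[1],v[0])+off
    zs=np.arange(-.02,.1,.004);P=np.c_[0*zs+x+.025*np.cos(a),0*zs+y+.025*np.sin(a),z0+zs]
    q=proj(f,P)
    return [(int(z*1000),*[int(c) for c in f["frame"][int(round(v)),int(round(u))]]) for z,(u,v) in zip(zs,q)]
for n,off in(("scene",0),("side",.6)):
    A=edges(d[n],.6149,.1911,0,off);B=edges(fs[n],.565,-.291,.1456-.027,off)
    print(n)
    for a,b in zip(A,B): print(a,b)
f=fs['wrist']
o=[]
big={n:cv2.resize(fs[n]["frame"][y:y+120,x:x+120,::-1],(390,390),interpolation=cv2.INTER_CUBIC) for n,x,y in(("scene",95,70),("side",260,40))}
for n,x,y in(("scene",95,70),("side",260,40)):
    for z0 in(.1456-.027,):
        for zz in(0,.08):
            P=np.c_[.565+.025*np.cos(th),-.291+.025*np.sin(th),0*th+z0+zz]
            q=((proj(fs[n],P)-[x,y]+.5)*3.25).astype(np.int32);cv2.polylines(big[n],[q],True,(255,255,0),1)
    P=np.c_[.565+.038*np.cos(th),-.291+.038*np.sin(th),0*th+.1]
    q=((proj(fs[n],P)-[x,y]+.5)*3.25).astype(np.int32);cv2.polylines(big[n],[q],True,(0,255,0),1)
cv2.imwrite("pics/p4.png",np.hstack([big["scene"],big["side"]]))
cv2.imwrite("pics/w4.png",f["frame"][...,::-1])
E
```

```text
scene
(-20, 134, 111, 77) (-20, 5, 7, 8)
(-16, 116, 96, 67) (-16, 13, 11, 11)
(-12, 93, 78, 54) (-12, 8, 10, 9)
(-8, 78, 65, 44) (-8, 8, 10, 8)
(-4, 71, 58, 40) (-4, 10, 9, 11)
(0, 70, 60, 43) (0, 28, 29, 28)
(4, 73, 67, 56) (4, 57, 59, 56)
(8, 78, 78, 72) (8, 76, 77, 74)
(12, 79, 82, 78) (12, 83, 85, 81)
(16, 78, 75, 71) (16, 82, 78, 74)
(20, 73, 46, 44) (20, 77, 55, 52)
(23, 70, 15, 13) (23, 74, 26, 22)
(28, 70, 2, 1) (28, 73, 3, 0)
(32, 71, 3, 1) (32, 73, 3, 0)
(36, 69, 6, 0) (36, 72, 9, 7)
(39, 71, 30, 28) (39, 75, 41, 37)
(44, 76, 60, 56) (44, 79, 70, 67)
(48, 80, 82, 78) (48, 83, 84, 81)
(52, 80, 82, 78) (52, 83, 84, 80)
(55, 80, 82, 78) (55, 83, 85, 81)
(60, 80, 81, 76) (60, 83, 86, 81)
(64, 78, 69, 65) (64, 83, 80, 76)
(67, 73, 42, 39) (67, 73, 22, 19)
(72, 68, 0, 0) (72, 71, 2, 0)
(76, 72, 2, 0) (76, 73, 3, 1)
(80, 92, 4, 0) (80, 74, 5, 4)
(84, 116, 6, 0) (84, 84, 4, 2)
(88, 126, 4, 0) (88, 107, 5, 0)
(92, 127, 5, 0) (92, 125, 1, 0)
(96, 126, 4, 0) (96, 132, 5, 0)
side
(-20, 204, 171, 124) (-20, 31, 28, 26)
(-16, 203, 171, 123) (-16, 27, 24, 21)
(-12, 202, 170, 123) (-12, 28
[... 263 characters left out ...]
 95, 48, 38) (20, 91, 66, 60)
(23, 93, 39, 28) (23, 82, 22, 20)
(28, 91, 38, 28) (28, 80, 20, 16)
(32, 93, 38, 28) (32, 83, 22, 19)
(36, 91, 38, 27) (36, 81, 22, 19)
(39, 104, 52, 43) (39, 94, 31, 27)
(44, 115, 86, 76) (44, 102, 102, 95)
(48, 111, 105, 95) (48, 103, 102, 94)
(52, 111, 106, 95) (52, 101, 100, 93)
(55, 108, 102, 91) (55, 101, 100, 93)
(60, 107, 100, 90) (60, 54, 54, 54)
(64, 116, 86, 77) (64, 26, 25, 25)
(67, 114, 43, 32) (67, 21, 20, 21)
(72, 97, 39, 28) (72, 21, 22, 20)
(76, 98, 40, 29) (76, 22, 21, 21)
(80, 130, 43, 32) (80, 20, 20, 20)
(84, 162, 46, 36) (84, 17, 18, 17)
(88, 172, 46, 36) (88, 21, 20, 20)
(92, 173, 48, 37) (92, 16, 15, 15)
(96, 172, 48, 37) (96, 20, 19, 20)
```

View pics/p4.png

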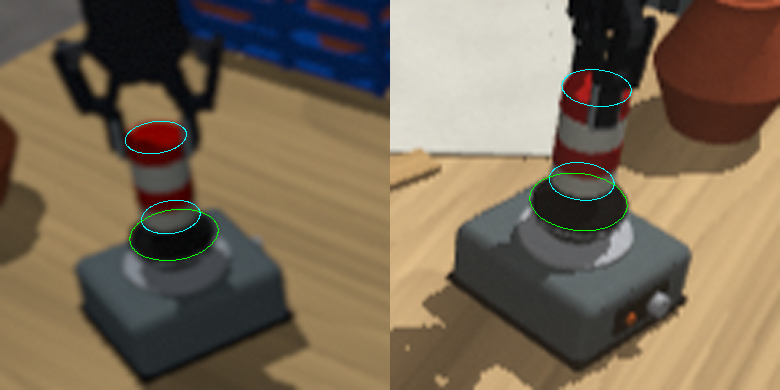

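View pics/w4.png

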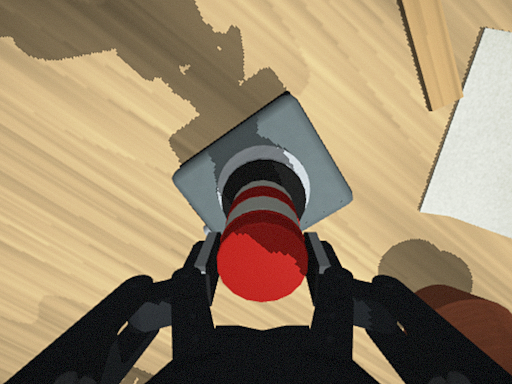

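The overlays match the no-slip model in both views: the jar is upright and centred over the pad with its underside at about z 0.119. I'll press with force feedback.

```bash
python3 - <<'E'
from workcell import bot,cams,readout
from h import *
import pickle
bot.move_l([.565,-.291,.129],rate=.06)
z=.129
print(readout.current_t(),readout.current_ft_force(),readout.current_tool_pos())
while z>.104:
    z-=.002;bot.move_l([.565,-.291,z],rate=.03);F=readout.current_ft_force();p=readout.current_tool_pos()
    print(round(z,4),np.round(F,1),np.round(p,4),round(readout.current_finger_gap(),3))
    if F[2]>20 or max(abs(F[0]),abs(F[1]))>12: break
bot.dwell(.1)
print(readout.current_t(),readout.current_ft_force(),readout.current_tool_pos())
fs={n:cams.grab_frame(n) for n in("scene","side")};pickle.dump(fs,open("f5.pkl","wb"))
big={}
for n,x,y in(("scene",95,70),("side",260,40)):
    g=cv2.resize(fs[n]["frame"][y:y+120,x:x+120,::-1],(390,390),interpolation=cv2.INTER_CUBIC)
    for r,zz in((.025,.088),(.025,.168),(.038,.088)):
        P=np.c_[.565+r*np.cos(th),-.291+r*np.sin(th),0*th+zz]
        cv2.polylines(g,[((proj(fs[n],P)-[x,y]+.5)*3.25).astype(np.int32)],True,(255,255,0),1)
    big[n]=g
cv2.imwrite("pics/p5.png",np.hstack([big["scene"],big["side"]]))
E
```

```text
11.2583 [ 0.96498606 -0.45767594 -1.35667096] [ 0.56483715 -0.29090472  0.12853355]
0.127 [ 0.5 -0.4 -1.7] [ 0.565  -0.291   0.1271] 0.565
0.125 [0.6 0.3 2.8] [ 0.5651 -0.2911  0.1254] 0.561
0.123 [-0.8  0.2  2.9] [ 0.5651 -0.2911  0.1232] 0.566
0.121 [-0.3  1.1  4.5] [ 0.5651 -0.2911  0.1212] 0.563
0.119 [-0.8 -0.3  5.6] [ 0.5651 -0.2911  0.1193] 0.564
0.117 [-0.   0.3  6.2] [ 0.5651 -0.2911  0.1175] 0.568
0.115 [-1.4  0.6  7.8] [ 0.5651 -0.2911  0.1156] 0.563
0.113 [-3.2  2.1 15.4] [ 0.5652 -0.2911  0.1149] 0.56
0.111 [-6.3  4.3 26.7] [ 0.5654 -0.2912  0.1148] 0.562
13.6083 [-6.0667627   4.78163062 27.45104737] [ 0.5653904  -0.29115702  0.11483785]
```

View pics/p5.png

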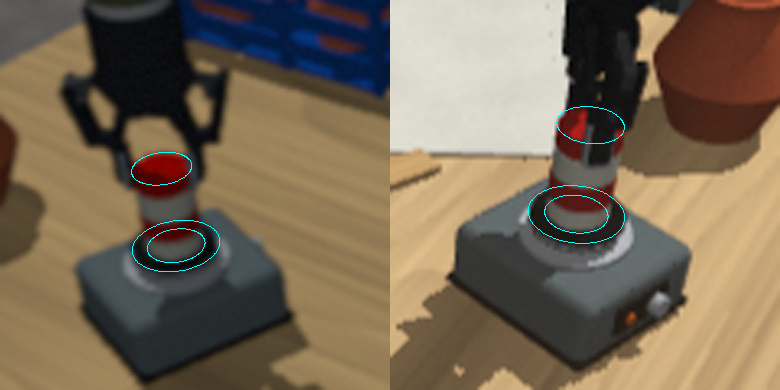

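The tool stopped at the hard stop (z 0.1148, 27 N). The overlays at pad 88 mm match in both views. I'll hold, then carry the jar to the clear spot.

```bash
python3 - <<'E'
from workcell import bot,cams,readout
from h import *
bot.dwell(1.8)
print(readout.current_t(),readout.current_ft_force(),readout.current_tool_pos())
bot.move_l([.565,-.291,.135],rate=.05)
bot.move_l([.565,-.291,.22],rate=.15)
print(readout.current_ft_force(),readout.current_finger_gap())
bot.goto([.50,.05,.12],rv(-53))
bot.move_l([.50,.05,.045],rate=.12)
print(readout.current_t(),readout.current_ft_force(),readout.current_tool_pos())
z=.045
while z>.022:
    z-=.0025;bot.move_l([.50,.05,z],rate=.03);F=readout.current_ft_force();p=readout.current_tool_pos()
    print(round(z,4),np.round(F,1),np.round(p,4))
    if F[2]>2: break
print(readout.current_t())
for n in("scene","wrist"): cv2.imwrite(f"pics/{n}6.png",cams.grab_frame(n)["frame"][...,::-1])
E
```

```text
15.5083 [-6.9664288   3.521009   26.90933586] [ 0.56540226 -0.29116257  0.11483492]
[-0.87608684 -0.17950149 -3.61747879] 0.5580630726404674
18.9917 [ 0.15795425 -0.18390179 -2.1535057 ] [0.50058438 0.04969341 0.04555459]
0.0425 [-0.4 -0.8 -1.7] [0.5002 0.05   0.0428]
0.04 [-0.6  0.6 -2.9] [0.4999 0.05   0.0399]
0.0375 [-0.3 -0.5 -2.6] [0.4999 0.05   0.0374]
0.035 [ 1.3 -1.  -3. ] [0.4999 0.05   0.0348]
0.0325 [-0.1  0.2 -1.9] [0.4999 0.05   0.0323]
0.03 [ 0.2  0.2 -1.4] [0.4999 0.05   0.0299]
0.0275 [ 1.1 -0.2 -2.4] [0.4999 0.05   0.0274]
0.025 [-5.3  0.4 21.1] [0.5004 0.05   0.0269]
20.9917
```

View pics/scene6.png

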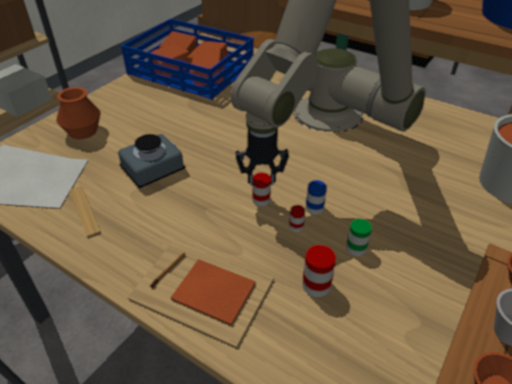

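The jar is on the bench at scene (262,188), well clear of blue. I'll ease the force, release and retreat.

```bash
python3 - <<'E'
from workcell import bot,cams,readout
from h import *
bot.move_l([.50,.05,.0268],rate=.03);print(readout.current_ft_force())
bot.set_gripper(1.0);print(readout.current_finger_gap())
bot.move_l([.50,.05,.15],rate=.08)
bot.move_l([.44,-.08,.27],rate=.2);bot.dwell(.3)
print(readout.current_t(),readout.current_ft_force())
import pickle
fs={n:cams.grab_frame(n) for n in("scene","side")};pickle.dump(fs,open("f7.pkl","wb"))
S=fs["scene"];D=fs["side"]
for n in fs: cv2.imwrite(f"pics/{n}7.png",fs[n]["frame"][...,::-1])
d0=pickle.load(open("f0.pkl","rb"))["scene"]
for c,a in(('blue',(316,190)),('green',(359,230))):
    print(c,comp(cmask(d0,c),a)[1].round(1),comp(cmask(S,c),a)[1].round(1))
print(comp(cmask(S,'black'),(149,142)))
E
```

```text
[-0.50882476 -0.15933542  4.90688974]
0.9991285537180575
24.875 [ 0.23966382 -0.37967405 -0.26141199]
blue [316.5 188.4] [317.  188.5]
green [360.7 227.1] [360.7 226.8]
(array([135, 135,  26,  18, 341], dtype=int32), array([147.93255132, 142.87390029]))
```

View pics/scene7.png

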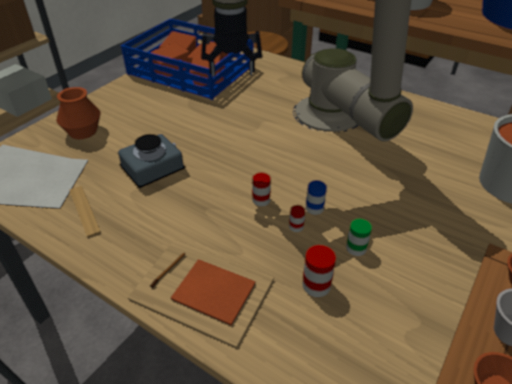

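View pics/side7.png

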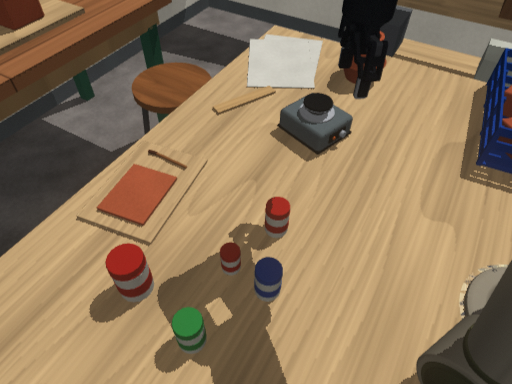

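The red jar stands upright at scene (262,188) and side (277,216). The pad is back up at its starting pixels (148,143), blue and green are unmoved, and the gripper is clear.

```bash
python3 -c "
from workcell import bot,readout
bot.close_job();print(readout.current_t())"
```

```text
the job is handed in; nothing more can be done
the job is handed in; nothing more can be done
```

I mixed the glaze with the middle-sized red-lidded jar and handed the job in at about 25 s of the 46 s allowed; no verdict is reported.

- **Pressing:** I held the jar upright on the middle of the pad and pressed to the hard stop. The tool stopped sinking at z 0.1148 under about 27 N, and I held it there for about 1.9 s. The picture overlays at a pad height of 88 mm matched in both views.
- **Setting down:** I put the jar on the bench at about (0.50, 0.05), let go and backed the gripper away. The first touch with the bench briefly read 21 N because my last downward step was a little large. I eased that to about 5 N before releasing.
- **Last checks:** The pictures show the jar standing upright and the pad back at its starting height. The blue and green jars are within about 0.5 pixel of where they began, and the wrist force is near zero.
- **Disagreement:** The fingertips sat higher on the jar than I expected, but measuring it in the pictures showed no slip. No check failed.

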